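# Find the tripped breaker by feel and restore power

### The arm

A 6-joint arm with a two-finger parallel gripper is mounted at the origin on a cart in front of the work surface, level with it; the furniture and walls round the work are solid. World frame = base frame: x ahead of the robot, y to its left, z up, the work surface at z = 0. Lengths are in m, angles in degrees, forces in N, time in s.
With the tool pointing down it reaches from about 0.4 to 0.825 m from the base axis. Payload 7 kg.
Tool frame: the origin (TCP) lies at the very end of the fingers, on their centre line; the grasp point (between the pads) lies tcp_to_grasp behind it (tcp_to_grasp is the distance from the TCP to the grasp point, in m); x points along the fingers, y is the direction in which the jaws open and shut, and the axes are right-handed (so a half turn about x gives the same grasp; the last joint's range is limited). The gripper opens to 88 mm and grips with 3 to 60 N. Pads are 19 mm wide; open, the fingers measure 130 mm over their backs; the gripper's body (78 mm by 193 mm) begins 47 mm behind the grasp point.
Start: joints at [82.282, 20.546, 0.682, 0, -70.136, -16.507], TCP at [0.277, 0.616, 0.227] pointing down, gripper open.
Joint ranges: [-176.03, 176.03], [-82.01, 121.73], [-58.28, 71.71], [-173.87, 95.51], [-174.79, -0.11], [-173.66, 173.66]. Speed limits (degrees/s): [136.94, 136.94, 172.46, 180, 180, 180].

### API

Orientations are given as [roll, pitch, yaw] about the fixed x, y, z axes, in that order (R = Rz(yaw) Ry(pitch) Rx(roll)).
In Python, from plant import * gives the robot as it stands. The module is installed in compiled form; this text tells all that it offers.
- The arm moves only by the shell command python3 -m pendant 'ROWS'. ROWS is JSON, a list of rows, each an object with "claw": the finger opening in mm, from 0 to 87.6; "linear": the shift along the tool's x, y, z in mm, a list of three; "twist": the turn about the tool's x in rad. In form: [{"claw": claw, "linear": [tx, ty, tz], "twist": twist}, ...]. A call has exactly 10 rows; each row shifts and turns the commanded pose from where the row before left it, along the tool's axes as they then stand; what a row does not reach is not made up. A row lasts 1/12 s, in which the tool goes at most 41.7 mm and 7.16 degrees, less where a joint would pass 70% of its speed; a pose out of reach is approached as far as the arm can. A call with a gripper value outside its range is refused whole. The fingers move at their own pace and stop on an object; the grip force is fixed at half the most. Time passes only in rows, so rows that do not move let the fingers close, or fill a call up. It gives the time, the measured TCP pose, the force and the opening at its end, in the units of the state.
- get_obs(): the state, without advancing time (a new reading comes with each control period).
- snapshot(name): name is "scene" or "top" or "wrist"; returns (picture, depth): 400x640x3 uint8, red, green, blue; 400x640 float32, m along the optical axis (not along the pixel's ray), 0 where there is no reading.
- camera_params(name): a dict with "fx", "fy", "cx", "cy" (pixels), "rvec" (rotation vector, rad) and "tvec" (3), from world to camera coordinates, as OpenCV has them. Camera axes: x right, y down, z forward; pixel columns grow to the right and rows downward; lengths in m; the calibration is good to about 2 mm. A picture is of the moment at which its call begins: read the wrist's pose just before it. camera_params takes no time and is no camera call; for the wrist camera it gives the pose at the moment of the call.
- close_job(): hands the job in, once; it reports no verdict.
Trained networks look in the newest picture that a camera, given by its name, has taken for a name from the list of things; names that differ only in an ending like _2 or _b are one class to them, and where a whole thing is asked for, a point or a joint stands for the part that bears it (a point fixed in the world has none). Each returns a list of dicts, best first, with "confidence" (0 to 1); they miss things now and then, are a little off and sometimes report something else, mostly with a low value. They report only what shows in the picture. A call takes as long as a camera call.
- boxes_of(camera, target): "xy" ([column, row] in pixels, amid what is visible of it).
The state is a dict: "clock": time; "joint_pos": joint angles; "qvel": joint speeds; "tau": joint torques, N m; "tool_pos": TCP position; "orientation": TCP orientation; "force": force on the tool from outside, world axes, zero at the start; "moment": the same for the moment, N m; "opening": finger opening in m.
Only numpy, scipy, OpenCV 4.12 (cv2) and the standard library are available. Lean on these libraries where they do the work, as an engineer would, in place of code of your own. Each camera call takes 0.05 s, during which the arm holds its last target. There are 200 camera calls.

### The job

One of the three breakers in the closed box has tripped, and nothing shows which: feel for it by easing the paddles one at a time to the far (ON) side, where the paddle of a healthy breaker glides freely and that of the tripped one resists partway, and push that one fully home to reset it. Then slide the pointer along its track until it stands in front of the paddle you found tripped, and last throw the T-handle isolator fully over to the far side. Do not trip the healthy breakers, and leave the tools and bottles around alone.

Things in the scene. Friction and masses are not known exactly. Their poses are not given: they have to be found in the camera images.
- breaker_box: Closed grey steel box, 160 (x) x 330 (y) x 70 mm, fixed on two posts over the stopped belt; the flat top of its lid is 160 mm above the table. Origin: at table height under its middle; x points from the near side (pointer track) to the far side (two black cable plugs), y left along the track, z up. Turned by up to 0.25 rad. Inside, unseen, one breaker under each paddle: two on, one tripped.
- paddle_1_top (a point): Top centre of the left of three identical black paddles, 10 (x) x 24 (y) x 30 mm tall, standing up from ribbed slots in the lid; in the box frame at x 12, y 90 mm, top 30 mm over the lid. It slides 20 mm along box x to either side of its rest place and, let go, springs back there (1.2 N at most), whatever its breaker's state. The far side (+x) is ON.
- paddle_2_top (a point): Top centre of the middle paddle (box y 20 mm), same as the left one. Eased to the ON side from rest, the paddle of a breaker that is on glides freely (under 1.5 N, spring and damping) to its stop at 20 mm; that of the tripped breaker is free for the first 6 mm only, then resists with about 5 N while it carries the breaker over, which is fully on at the stop (counts as on from 18 mm).
- paddle_3_top (a point): Top centre of the right paddle (box y -50 mm), same as the others. Any paddle pulled or pushed to the near side (-x) would trip a breaker that is on in the same way: free for 6 mm, then about 5 N until it is off at 20 mm. The breakers themselves (breaker_a: the tripped one, breaker_b and breaker_c: healthy) are hidden and their poses are not given.
- pointer_top (a point): Top centre of the pointer, an aluminium tab 14 (x) x 18 (y) x 29 mm tall with a small tip toward the paddles, on a track along the near edge of the lid (box x -62 mm). It starts parked at the left end of the track and slides along box y with about 1.5 N friction, staying where it is left; its top is 29 mm over the lid. It marks a paddle when it stands at the same box y.
- pointer (a joint): Travel of the pointer along its track to the right (box -y), 0 to 0.22 m (0 = box y 150 mm). It marks the left, middle and right paddle at 0.06, 0.13 and 0.20.
- isolator_grip (a point): Centre of the T-handle's black crossbar (16 mm thick, 48 mm long, along box y) at the end of a 50 mm steel shaft: the isolator handle, at the right end of the lid (box y -125 mm, pivot at box x 12 mm, 18 mm over the lid). At the start it leans 0.6 rad to the near side (off), the crossbar centre 59 mm over the lid and 28 mm nearer than the pivot. A level push of 2 to 6 N swings it over; it stays where left.
- isolator (a joint): Angle of the isolator handle: 0 off (leaning to the near side), 1.2 rad on (leaning as far to the far side, at its stop).
- screwdriver: Bystander: screwdriver with blue handle, 27 x 165 x 26 mm, lying on the table to the left front. Origin: middle of its underside.
- spanner: Bystander: steel combination spanner, 31 x 159 x 9 mm, lying on the table to the right front. Origin: middle of its underside.
- bottle_1: Bystander: green bottle, 47 x 68 x 198 mm, standing on the belt left of the box. Origin: centre of its underside.
- bottle_2: Bystander: green bottle, 47 x 68 x 198 mm, standing on the belt left of the box, next to the first one. Origin: centre of its underside.

How it is judged:
By the outcome, as a careful person would: the job done as asked, in the order asked, and still so for the second after the job is handed in, with the robot touching nothing.
It also fails if it takes over 58 s, if anything falls off the work surface, if the arm or the gripper's body presses on something with over 40 N, if the wrist force passes 120 N, or if a joint passes its speed limit or range.

## Working session

There is one attempt and no reset: what is moved stays moved. The work goes in short steps, Python scripts to look and compute and a shell command to move; the robot and the scene stay as the last step left them, time stands still between calls to the robot, and variables do not carry over. Pictures are saved under pics/ and viewed, about 8 in all and at most 12, crops included, and the job is handed in when it is done.

```bash
mkdir -p pics; cat > h.py <<'E'
from plant import *
import numpy as np, cv2
from scipy.spatial.transform import Rotation as R
def shot(n,f=None):
    p,d=snapshot(n)
    if f: cv2.imwrite('pics/'+f,p[:,:,::-1])
    return p,d
def w(n,u,v,z,c=None):
    c=c or camera_params(n)
    r=cv2.Rodrigues(np.array(c['rvec']))[0]; t=np.array(c['tvec']).ravel()
    o=-r.T@t; q=r.T@np.array([(u-c['cx'])/c['fx'],(v-c['cy'])/c['fy'],1.])
    return o+q*(z-o[2])/q[2]
def wd(n,u,v,d):
    c=camera_params(n)
    r=cv2.Rodrigues(np.array(c['rvec']))[0]; t=np.array(c['tvec']).ravel()
    return r.T@(np.array([(u-c['cx'])/c['fx'],(v-c['cy'])/c['fy'],1.])*d-t)
E
python3 - <<'E'
from h import *
np.set_printoptions(precision=4,suppress=True)
o=get_obs();print(o['tool_pos'],o['orientation'],o['clock'],o['opening'],tcp_to_grasp if 'tcp_to_grasp' in globals() else '')
for n in('top','scene'):
    p,d=shot(n,n+'0.png')
    for t in('paddle_1_top','pointer_top','isolator_grip','breaker_box'):
        for b in boxes_of(n,t)[:4]:
            u,v=b['xy'];dd=d[int(v),int(u)]
            print(n,t,np.round(b['xy'],1),round(b['confidence'],2),wd(n,u,v,dd))
E
```

```text
[0.2768 0.6151 0.2256] [  95.0787   89.9054 -109.1491] 0.0 0.08771816591489986 0.0188
top isolator_grip [369.1 171.9] 0.46 [ 0.5541 -0.1179  0.1829]
top breaker_box [338.4 177.7] 0.83 [ 0.5321 -0.0065  0.1632]
top breaker_box [206.9 187.3] 0.18 [0.4816 0.4796 0.1616]
scene pointer_top [371.  187.3] 0.33 [ 0.5399 -0.141   0.2258]
scene isolator_grip [369.7 192.4] 0.44 [ 0.5409 -0.1345  0.2057]
scene breaker_box [349.8 202.1] 0.72 [ 0.498  -0.0884  0.1611]
```

View pics/top0.png

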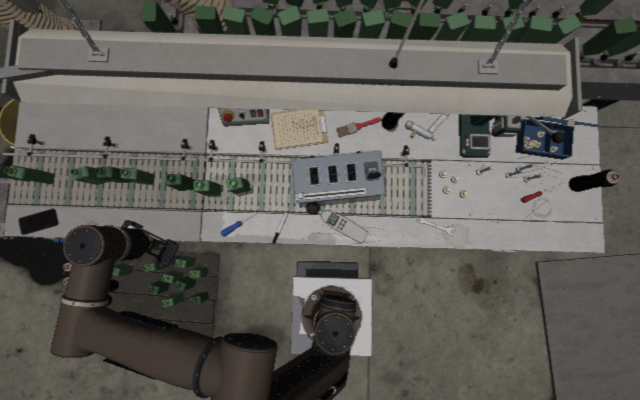

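View pics/scene0.png

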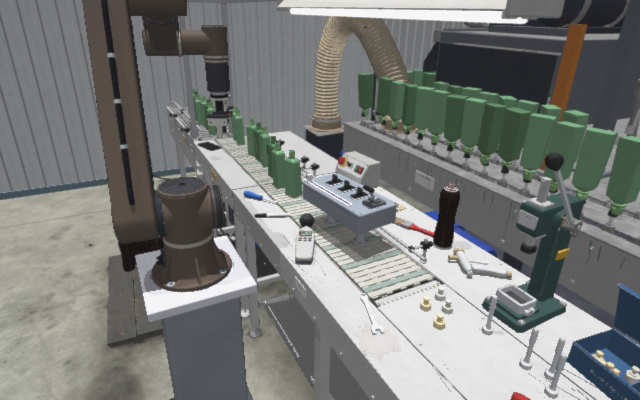

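```bash
python3 - <<'E'
from h import *
np.set_printoptions(precision=4,suppress=True)
p,d=shot('top')
cv2.imwrite('pics/c1.png',cv2.resize(p[130:230,270:410,::-1],None,fx=5.7,fy=5.7,interpolation=cv2.INTER_CUBIC))
P=[]
for v in range(130,230):
    for u in range(270,410):
        if d[v,u]>0:
            q=wd('top',u,v,d[v,u])
            if .145<q[2]<.3 and .35<q[0]<.7 and abs(q[1])<.25:P.append(q)
P=np.array(P);L=P[(P[:,2]<.175)]
print(len(P),len(L),np.median(L[:,2]))
print(cv2.minAreaRect(L[:,:2].astype(np.float32)))
H=P[P[:,2]>.172];print(H[np.argsort(H[:,1])])if len(H)<60 else print(len(H))
o=get_obs();print(R.from_euler('xyz',o['orientation'],degrees=True).as_matrix())
E
```

```text
Traceback (most recent call last):
  File "h.py", line 14, in wd
    c=camera_params(n)
ValueError: time passes only in moves, steps and waits
```

View pics/c1.png

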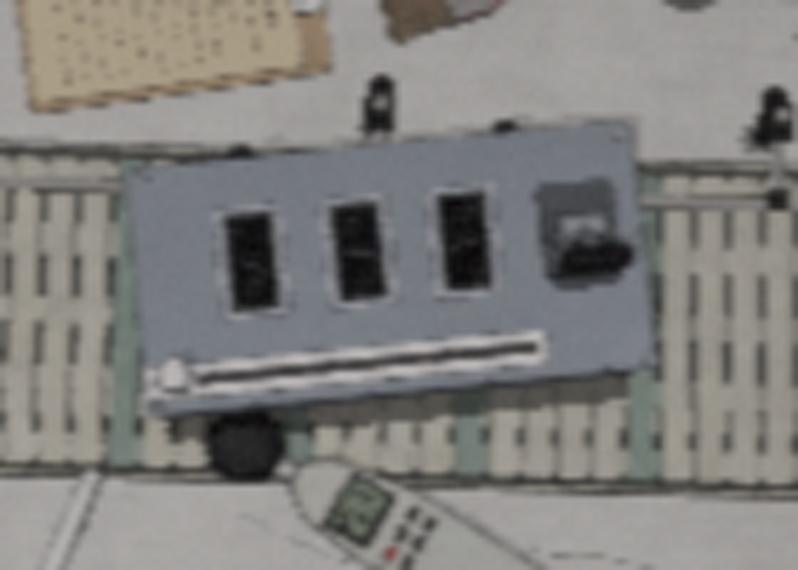

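```bash
sed -i 's/^def wd(n,u,v,d):/def wd(n,u,v,d,c=None):/; s/^    c=camera_params(n)$/    c=c or camera_params(n)/' h.py
python3 - <<'E'
from h import *
np.set_printoptions(precision=4,suppress=True)
p,d=shot('top');c=camera_params('top')
P=[]
for v in range(130,230):
    for u in range(270,410):
        if d[v,u]>0: P.append(np.r_[wd('top',u,v,d[v,u],c),u,v])
P=np.array(P)
L=P[(P[:,2]<.175)&(P[:,2]>.15)&(P[:,0]>.44)]
print(len(L),np.median(L[:,2]), cv2.minAreaRect(L[:,:2].astype(np.float32)))
H=P[P[:,2]>.177];print(len(H));print(H[np.argsort(H[:,1])][::max(1,len(H)//40)])
print('knob',P[(abs(P[:,3]-313)<2)&(abs(P[:,4]-208)<2)][:,:3])
K=[(125,167),(635,120),(657,368),(150,415)]
K=np.array([w('top',270+a/5.7,130+b/5.7,.16,c) for a,b in K]);print(K,K.mean(0))
for a,b in((255,262),(360,252),(465,242)):print(w('top',270+a/5.7,130+b/5.7,.17,c))
o=get_obs();print(o['clock'],R.from_euler('xyz',o['orientation'],degrees=True).as_matrix())
E
```

```text
3715 0.1618664392443159 ((0.5375404953956604, -0.003787904977798462), (0.16729846596717834, 0.33723312616348267), 7.442846298217773)
192
[[  0.5365  -0.1508   0.2271 380.     175.    ]
 [  0.5433  -0.1469   0.2289 379.     173.    ]
 [  0.5398  -0.1436   0.2275 378.     174.    ]
 [  0.573   -0.1429   0.184  376.     167.    ]
 [  0.5355  -0.1395   0.231  377.     175.    ]
 [  0.5682  -0.1385   0.189  375.     168.    ]
 [  0.5392  -0.1361   0.23   376.     174.    ]
 [  0.5649  -0.1353   0.1862 374.     169.    ]
 [  0.5435  -0.1332   0.2254 375.     173.    ]
 [  0.5658  -0.1324   0.1806 373.     169.    ]
 [  0.5439  -0.1301   0.222  374.     173.    ]
 [  0.5734  -0.1289   0.179  372.     167.    ]
 [  0.5302  -0.1275   0.2166 373.     177.    ]
 [  0.5355  -0.1256   0.2288 373.     175.    ]
 [  0.554   -0.1253   0.2048 372.     171.    ]
 [  0.5299  -0.1237   0.2179 372.     177.    ]
 [  0.5547  -0.1224   0.1998 371.     171.    ]
 [  0.5772  -0.1216   0.1779 370.     166.    ]
 [  0.5681  -0.1204   0.1867 370.     168.    ]
 [  0.5317  -0.1186   0.2285 371.     176.    ]
 [ 
[... 1156 characters left out ...]
603   0.1329   0.1902 300.     195.    ]
 [  0.4675   0.1331   0.191  300.     193.    ]
 [  0.4604   0.1366   0.1878 299.     195.    ]
 [  0.453    0.14     0.1878 298.     197.    ]]
knob [[0.4283 0.0895 0.0523]
 [0.4283 0.0855 0.0538]
 [0.4279 0.0815 0.0602]
 [0.4239 0.0893 0.0574]
 [0.4245 0.0854 0.051 ]
 [0.4242 0.0814 0.0562]
 [0.4198 0.0892 0.0592]
 [0.4197 0.0852 0.0626]
 [0.4209 0.0813 0.0479]]
[[ 0.597   0.169   0.16  ]
 [ 0.6389 -0.1662  0.16  ]
 [ 0.4746 -0.1824  0.16  ]
 [ 0.434   0.1468  0.16  ]] [ 0.5361 -0.0082  0.16  ]
[0.5349 0.0817 0.17  ]
[0.5436 0.0136 0.17  ]
[ 0.5522 -0.0546  0.17  ]
0.6 [[-0.     -0.4103 -0.9119]
 [ 0.     -0.9119  0.4103]
 [-1.     -0.      0.    ]]
```

```bash
python3 -m pendant '[{"claw":0,"linear":[-27,0,0],"twist":-0.11},{"claw":0,"linear":[-27,0,0],"twist":-0.11},{"claw":0,"linear":[-27,0,0],"twist":-0.11},{"claw":0,"linear":[-27,0,0],"twist":-0.11},{"claw":0,"linear":[-27,0,0],"twist":-0.11},{"claw":0,"linear":[0,38,-9],"twist":0},{"claw":0,"linear":[0,38,-9],"twist":0},{"claw":0,"linear":[0,38,-9],"twist":0},{"claw":0,"linear":[0,38,-9],"twist":0},{"claw":0,"linear":[0,38,-9],"twist":0}]'
python3 -m pendant '[{"claw":0,"linear":[0,38,-9],"twist":0},{"claw":0,"linear":[0,38,-9],"twist":0},{"claw":0,"linear":[0,38,-9],"twist":0},{"claw":0,"linear":[0,38,-9],"twist":0},{"claw":0,"linear":[0,38,-9],"twist":0},{"claw":0,"linear":[0,38,-9],"twist":0},{"claw":0,"linear":[0,38,-9],"twist":0},{"claw":0,"linear":[0,38,-9],"twist":0},{"claw":0,"linear":[0,38,-9],"twist":0},{"claw":0,"linear":[0,38,-9],"twist":0}]'
cat >> h.py <<'E'
np.set_printoptions(precision=4,suppress=True)
def obs():
    o=get_obs();print('t',round(o['clock'],2),'pos',np.array(o['tool_pos']),'F',np.array(o['force']),'ori',np.array(o['orientation']));return o
E
python3 - <<'E'
from h import *
o=obs();print(R.from_euler('xyz',o['orientation'],degrees=True).as_matrix(),o['joint_pos'])
c=camera_params('wrist')
p,d=shot('wrist','w1.png')
for t in('paddle_1_top','pointer_top','isolator_grip'):
    for b in boxes_of('wrist',t)[:4]:
        u,v=b['xy'];print(t,np.round(b['xy'],1),round(b['confidence'],2),wd('wrist',u,v,d[int(v),int(u)],c))
E
```

```text
clock: 1.43
tool_pos: [0.3459, 0.431, 0.3617]
orientation: [-121.0, 90.0, 66.3]
force: [1.5, 0.2, 0.8]
opening: 0.0265
clock: 2.27
tool_pos: [0.4833, 0.0653, 0.3621]
orientation: [-157.6, 89.9, 29.7]
force: [2.0, 0.6, -0.6]
opening: 0.0002
t 2.27 pos [0.4833 0.0653 0.3621] F [ 1.9816  0.5523 -0.5759] ori [-157.6261   89.9243   29.6809]
[[ 0.0011  0.1272 -0.9919]
 [ 0.0007 -0.9919 -0.1272]
 [-1.     -0.0005 -0.0012]] [ 30.857   -1.1205  -8.5723   0.0016 -82.4724  66.4498]
paddle_1_top [305.5 128.1] 0.53 [0.5407 0.0847 0.1894]
pointer_top [260.7 189.2] 0.77 [0.4634 0.1294 0.19  ]
isolator_grip [502.7 152.5] 0.93 [ 0.5445 -0.1226  0.2203]
```

View pics/w1.png

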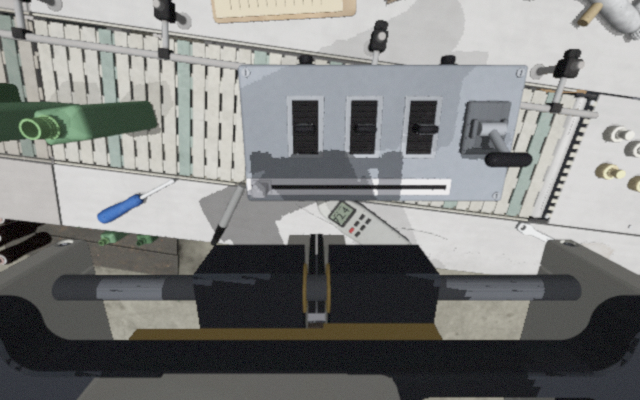

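```bash
python3 - <<'E'
from h import *
c=camera_params('wrist')
Q={'p1':(305,128,.19),'p2':(365,127.5,.19),'p3':(428,127,.19),'ptr':(260.7,187,.189),'iso':(509,159,.219),'cFL':(241,67,.16),'cFR':(526,67,.16),'slot1L':(290,97,.16),'slot3R':(439,97,.16),'trackL':(248,187,.165),'trackR':(450,187,.165)}
N={'p1':(12,90),'p2':(12,20),'p3':(12,-50),'ptr':(-62,150),'iso':(-16,-125),'cFL':(80,165),'cFR':(80,-165)}
W={k:w('wrist',*v,c) for k,v in Q.items()}
for k in W:print(k,W[k])
A=np.array([np.array(N[k])/1e3 for k in N]);B=np.array([W[k][:2] for k in N])
a=A-A.mean(0);b=B-B.mean(0)
th=np.arctan2((a[:,0]*b[:,1]-a[:,1]*b[:,0]).sum(),(a*b).sum());M=np.array([[np.cos(th),-np.sin(th)],[np.sin(th),np.cos(th)]])
C=B.mean(0)-M@A.mean(0);print('yaw',np.degrees(th),'C',C)
for k,e in zip(N,(B-C)@M-A):print(k,e*1e3)
p=np.array(get_obs()['tool_pos']);print('tcp box',(p[:2]-C)@M*1e3)
E
```

```text
p1 [0.5407 0.0856 0.19  ]
p2 [0.5495 0.0193 0.19  ]
p3 [ 0.5587 -0.0502  0.19  ]
ptr [0.466  0.1303 0.189 ]
iso [ 0.5378 -0.1314  0.219 ]
cFL [0.597  0.1667 0.16  ]
cFR [ 0.6372 -0.157   0.16  ]
slot1L [0.5716 0.108  0.16  ]
slot3R [ 0.5932 -0.0663  0.16  ]
trackL [0.4568 0.1504 0.165 ]
trackR [ 0.4885 -0.1056  0.165 ]
yaw 6.865994037585687 C [ 0.54  -0.005]
p1 [-0.4517 -0.1139]
p2 [0.3352 3.0127]
p3 [1.1333 2.871 ]
ptr [ 4.7753 -6.7718]
iso [-1.2779 -0.2278]
cFL [-2.8459 -1.2766]
cFR [-1.6683  2.5065]
tcp box [-47.763   77.3203]
```

```bash
python3 -m pendant '[{"claw":0,"linear":[0,-13,-24],"twist":0},{"claw":0,"linear":[35,0,0],"twist":0},{"claw":0,"linear":[35,0,0],"twist":0},{"claw":0,"linear":[35,0,0],"twist":0},{"claw":0,"linear":[30,0,0],"twist":0},{"claw":0,"linear":[25,0,0],"twist":0},{"claw":0,"linear":[15,0,0],"twist":0},{"claw":0,"linear":[9,0,0],"twist":0},{"claw":0,"linear":[0,0,0],"twist":0},{"claw":0,"linear":[0,0,0],"twist":0}]'
cat >> h.py <<'E'
th=np.radians(7.1);M=np.array([[np.cos(th),-np.sin(th)],[np.sin(th),np.cos(th)]]);C=np.array([.5395,-.005])
def st():
    o=get_obs();p=np.array(o['tool_pos']);print('t',round(o['clock'],2),'box',(p[:2]-C)@M*1e3,'z',p[2]*1e3,'Fbox',np.array(o['force'])[:2]@M,o['force'][2],'ori',np.array(o['orientation']))
E
python3 -c "
from h import *
st();shot('wrist','w2.png')"
```

```text
clock: 3.3
tool_pos: [0.5055, 0.0841, 0.1781]
orientation: [154.0, 90.0, -18.6]
force: [0.2, -0.4, -0.3]
opening: 0.0002
t 3.3 box [-22.6898  92.5827] z 178.1155419301625 Fbox [ 0.1384 -0.4301] -0.25766151226302747 ori [154.0245  89.9768 -18.6039]
```

View pics/w2.png

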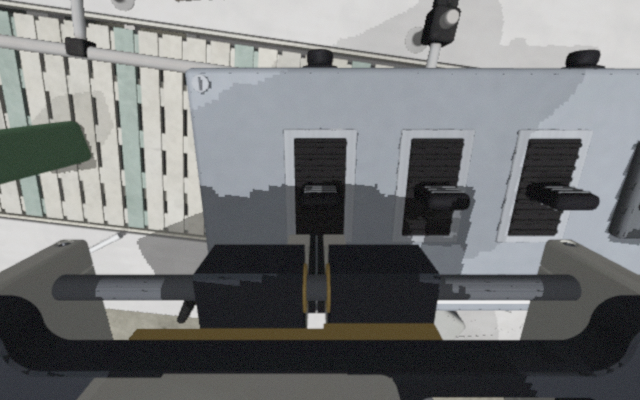

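```bash
python3 -m pendant '[{"claw":0,"linear":[0,2,-6],"twist":0},{"claw":0,"linear":[0,0,-6],"twist":0},{"claw":0,"linear":[0,0,-4],"twist":0},{"claw":0,"linear":[0,0,-4],"twist":0},{"claw":0,"linear":[0,0,-3],"twist":0},{"claw":0,"linear":[0,0,-3],"twist":0},{"claw":0,"linear":[0,0,-3],"twist":0},{"claw":0,"linear":[0,0,-3],"twist":0},{"claw":0,"linear":[0,0,0],"twist":0},{"claw":0,"linear":[0,0,0],"twist":0}]'
python3 -c "
from h import *
st();shot('wrist','w3.png')"
```

```text
clock: 4.18
tool_pos: [0.5364, 0.0848, 0.1773]
orientation: [10.4, 89.9, -162.3]
force: [-3.8, 0.6, 3.1]
opening: 0.0003
t 4.18 box [ 8.0623 89.5302] z 177.26486829710433 Fbox [-3.6991  1.1043] 3.1417842428907625 ori [  10.421    89.8574 -162.3186]
```

View pics/w3.png

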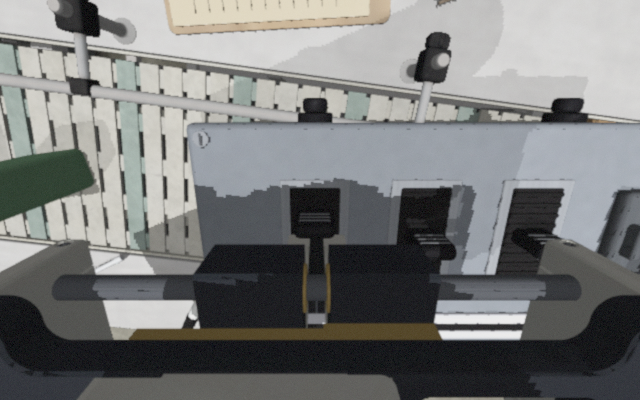

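```bash
python3 -m pendant '[{"claw":0,"linear":[0,0,-1.5],"twist":0},{"claw":0,"linear":[0,0,-1.5],"twist":0},{"claw":0,"linear":[0,0,0],"twist":0},{"claw":0,"linear":[0,0,0],"twist":0},{"claw":0,"linear":[0,0,0],"twist":0},{"claw":0,"linear":[0,0,0],"twist":0},{"claw":0,"linear":[0,0,0],"twist":0},{"claw":0,"linear":[0,0,0],"twist":0},{"claw":0,"linear":[0,0,0],"twist":0},{"claw":0,"linear":[0,0,0],"twist":0}]'
python3 -c "
from h import *
st()
for i in range(4): snapshot('wrist');st()"
```

```text
clock: 5.07
tool_pos: [0.5391, 0.0852, 0.1772]
orientation: [9.7, 89.8, -163.0]
force: [-7.1, -1.1, 3.7]
opening: 0.0005
t 5.07 box [10.703  89.5242] z 177.23853542956988 Fbox [-7.2152 -0.2102] 3.7375264693983845 ori [   9.7268   89.8455 -163.0053]
t 5.12 box [10.7023 89.5171] z 177.24691597032168 Fbox [-6.6931 -0.1801] 3.92876148843344 ori [   9.5726   89.8449 -163.1601]
t 5.17 box [10.7011 89.5127] z 177.25684236335587 Fbox [-6.3552  0.7676] 3.825569798708679 ori [   9.9219   89.8455 -162.8114]
t 5.22 box [10.6815 89.5245] z 177.23950340132572 Fbox [-6.8659  1.5466] 2.3788581472787906 ori [   8.8753   89.8428 -163.8573]
t 5.27 box [10.6996 89.5288] z 177.27462139436804 Fbox [-7.1506  0.7166] 2.777680917841398 ori [   9.3625   89.8477 -163.3696]
```

```bash
python3 -m pendant '[{"claw":0,"linear":[0,0,-1],"twist":0},{"claw":0,"linear":[0,0,-1],"twist":0},{"claw":0,"linear":[0,0,-1],"twist":0},{"claw":0,"linear":[0,0,-1],"twist":0},{"claw":0,"linear":[0,0,0],"twist":0},{"claw":0,"linear":[0,0,0],"twist":0},{"claw":0,"linear":[0,0,0],"twist":0},{"claw":0,"linear":[0,0,0],"twist":0},{"claw":0,"linear":[0,0,0],"twist":0},{"claw":0,"linear":[0,0,0],"twist":0}]'
python3 -c "
from h import *
st()
p,d=shot('wrist');cv2.imwrite('pics/w4.png',cv2.resize(p[100:280,180:600,::-1],None,fx=1.9,fy=1.9));st()"
```

```text
clock: 6.1
tool_pos: [0.5421, 0.0855, 0.1772]
orientation: [7.3, 89.8, -165.4]
force: [-10.6, -0.2, 7.0]
opening: 0.0005
t 6.1 box [13.7848 89.488 ] z 177.23246592878075 Fbox [-10.5095   1.119 ] 7.00263418046827 ori [   7.3187   89.7549 -165.4164]
t 6.15 box [13.7931 89.5037] z 177.2352812154786 Fbox [-9.9245  1.3772] 6.194242256833979 ori [   6.616    89.7567 -166.121 ]
```

View pics/w4.png

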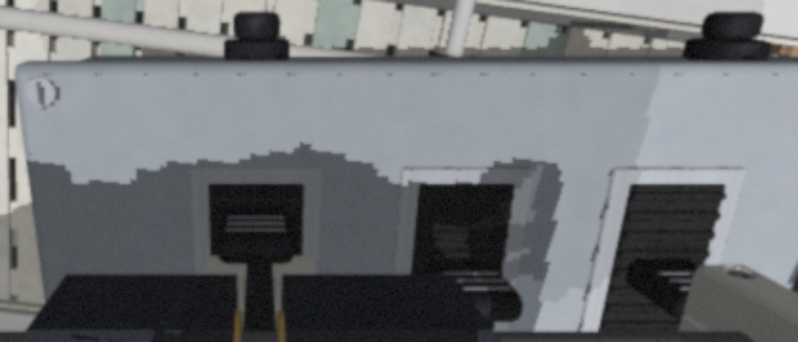

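```bash
python3 -c "
from h import *
p,d=shot('wrist');c=camera_params('wrist')
for u,v in ((314,217),(430,252.6)):
  q=w('wrist',u,v,.19,c);print(q,(q[:2]-C)@M*1e3)
for u,v in ((316,226),(430,250)):
  q=wd('wrist',u,v,d[v,u],c);print(q,(q[:2]-C)@M*1e3)
# slot edges at z=.16
for u,v in ((314,197),(430,197)):
  q=w('wrist',u,v,.16,c);print('slot',(q[:2]-C)@M*1e3)
P=[]
for u in (308,314,320):
  for v in range(205,240,3):
    q=wd('wrist',u,v,d[v,u],c);print(u,v,(q[:2]-C)@M*1e3,q[2]*1e3)
"
```

```text
[0.5678 0.0899 0.19  ] [39.854  90.6346]
[0.5546 0.0223 0.19  ] [18.3971 25.1907]
[0.5621 0.088  0.1885] [33.9211 89.5395]
[0.5528 0.019  0.1828] [16.1518 22.1971]
slot [41.5203 90.8281]
slot [41.6786 16.789 ]
308 205 [37.6485 94.5666] 164.37441549197757
308 208 [35.4488 94.5946] 163.84118291901538
308 211 [35.0835 94.4818] 168.230040198738
308 214 [35.8278 94.2933] 175.23226880797634
308 217 [35.4002 94.1989] 178.93534701251022
308 220 [35.9535 94.0408] 184.82393261743357
308 223 [35.1016 93.9863] 187.10989447952116
308 226 [33.7999 93.9641] 188.27088415057165
308 229 [32.6069 93.9358] 189.63803545879577
308 232 [31.2089 93.9217] 190.51646299655482
308 235 [29.239  93.9432] 190.17302095566555
308 238 [27.0854 93.9747] 189.49696855873788
314 205 [37.1883 90.8082] 163.05354800857606
314 208 [35.464  90.8029] 163.860599683799
314 211 [34.9971 90.7763] 167.98077703477696
314 214 [35.7837 90.7304] 175.0999570235521
314 217 [35.4633 90.7048] 179.07395225635045
314 220 [35.4609 90.6755] 183.6168809114345
314 223 [34.9796 90.6549] 186.8071281014908
314 226 [33.778  90.6458] 188.20535688379707
314 229 [32.6408 90.6362] 189.69804266794873
314 232 [30.8102 90.6364] 189.6406735640774
314 235 [29.1314 90.6345] 189.9324126456418
314 238 [26.6895 90.6425] 188.6718434992079
320 205 [37.7968 87.0385] 164.7479639999807
320 208 [35.0692 86.9944] 162.7602336967824
320 211 [35.1667 87.0704] 168.40867393386864
320 214 [35.6298 87.1571] 174.68585145705345
320 217 [35.6295 87.2209] 179.46950364915085
320 220 [35.4763 87.2756] 183.63682160307002
320 223 [35.1363 87.3204] 187.15849902860978
320 226 [34.0117 87.334 ] 188.72272723764806
320 229 [32.5372 87.3342] 189.45282692414168
320 232 [30.7662 87.3238] 189.53084174152633
320 235 [29.3898 87.3273] 190.46137110847133
320 238 [27.2296 87.304 ] 189.76431412618808
```

```bash
python3 -m pendant '[{"claw":0,"linear":[0,0,-1],"twist":0},{"claw":0,"linear":[0,0,-1],"twist":0},{"claw":0,"linear":[0,0,0],"twist":0},{"claw":0,"linear":[0,0,0],"twist":0},{"claw":0,"linear":[0,0,0],"twist":0},{"claw":0,"linear":[0,0,0],"twist":0},{"claw":0,"linear":[0,0,0],"twist":0},{"claw":0,"linear":[0,0,0],"twist":0},{"claw":0,"linear":[0,0,0],"twist":0},{"claw":0,"linear":[0,0,0],"twist":0}]'
cat >> h.py <<'E'
def far(u0,u1,v0=150,v1=245):
    p,d=shot('wrist');c=camera_params('wrist');X=[]
    for u in range(u0,u1,2):
        for v in range(v0,v1):
            q=wd('wrist',u,v,d[v,u],c)
            if .172<q[2]<.182: X.append((q[:2]-C)@M*1e3)
    X=np.array(X);print('far face',len(X),np.median(X,0) if len(X) else '')
E
python3 -c "
from h import *
st();far(306,324);st()"
```

```text
clock: 7.03
tool_pos: [0.5427, 0.0855, 0.1772]
orientation: [5.6, 89.6, -167.1]
force: [-16.6, 1.6, 11.2]
opening: 0.0002
t 7.03 box [14.3183 89.4288] z 177.1521956114145 Fbox [-16.2635   3.5936] 11.242068754493026 ori [   5.633    89.6092 -167.1072]
far face 59 [35.7097 90.6209]
t 7.08 box [14.3362 89.4417] z 177.17520994457212 Fbox [-16.13     3.7438] 10.84956534492652 ori [   5.6483   89.6114 -167.0909]
```

```bash
python3 -m pendant '[{"claw":0,"linear":[0,0,6],"twist":0},{"claw":0,"linear":[0,0,10],"twist":0},{"claw":0,"linear":[0,0,10],"twist":0},{"claw":0,"linear":[0,0,10],"twist":0},{"claw":0,"linear":[0,0,0],"twist":0},{"claw":0,"linear":[0,0,0],"twist":0},{"claw":0,"linear":[0,0,0],"twist":0},{"claw":0,"linear":[0,0,0],"twist":0},{"claw":0,"linear":[0,0,0],"twist":0},{"claw":0,"linear":[0,0,0],"twist":0}]'
python3 -c "
from h import *
st()"
python3 -m pendant '[{"claw":0,"linear":[0,0,-6],"twist":0},{"claw":0,"linear":[0,0,-6],"twist":0},{"claw":0,"linear":[0,0,-6],"twist":0},{"claw":0,"linear":[0,0,-6],"twist":0},{"claw":0,"linear":[0,0,-5],"twist":0},{"claw":0,"linear":[0,0,-3],"twist":0},{"claw":0,"linear":[0,0,0],"twist":0},{"claw":0,"linear":[0,0,0],"twist":0},{"claw":0,"linear":[0,0,0],"twist":0},{"claw":0,"linear":[0,0,0],"twist":0}]'
python3 -c "
from h import *
st()"
```

```text
clock: 7.92
tool_pos: [0.5108, 0.0819, 0.1774]
orientation: [43.5, 90.0, -129.2]
force: [-1.0, -0.7, -0.6]
opening: 0.0005
t 7.92 box [-17.741   89.7807] z 177.4380192764371 Fbox [-1.0607 -0.5405] -0.6057917025234812 ori [  43.5382   89.9906 -129.1811]
clock: 8.75
tool_pos: [0.5414, 0.0856, 0.177]
orientation: [10.0, 89.9, -162.7]
force: [-4.5, -0.5, 1.3]
opening: 0.0004
t 8.75 box [13.1012 89.6328] z 177.02046784219456 Fbox [-4.551   0.0183] 1.3063681476504247 ori [  10.0391   89.8733 -162.6912]
```

```bash
python3 -m pendant '[{"claw":0,"linear":[0,0,12],"twist":0},{"claw":0,"linear":[0,0,12],"twist":0},{"claw":0,"linear":[0,0,0],"twist":0},{"claw":0,"linear":[0,0,0],"twist":0},{"claw":0,"linear":[0,0,-6],"twist":0},{"claw":0,"linear":[0,0,-6],"twist":0},{"claw":0,"linear":[0,0,-6],"twist":0},{"claw":0,"linear":[0,0,-2],"twist":0},{"claw":0,"linear":[0,0,0],"twist":0},{"claw":0,"linear":[0,0,0],"twist":0}]'
python3 -c "
from h import *
st()
far(306,324)
for i in range(3): snapshot('wrist');st()"
```

```text
clock: 9.58
tool_pos: [0.5384, 0.0854, 0.1771]
orientation: [9.3, 89.9, -163.4]
force: [-0.7, -0.2, -0.8]
opening: 0.0002
t 9.58 box [10.0418 89.8046] z 177.05033868633043 Fbox [-0.7449 -0.1331] -0.7894926917221802 ori [   9.3057   89.9447 -163.4298]
far face 58 [31.6464 91.0223]
t 9.68 box [ 9.6758 89.7457] z 177.14741794950513 Fbox [-1.4537 -0.2704] -0.661119743808509 ori [   8.3076   89.9449 -164.4225]
t 9.73 box [ 9.6712 89.7701] z 177.24749047803417 Fbox [-0.6534 -0.2978] 0.019932888775188284 ori [   8.3329   89.9571 -164.3892]
t 9.78 box [ 9.6759 89.765 ] z 177.32798609242653 Fbox [-1.8723 -0.365 ] -0.16184780311957547 ori [   8.9296   89.9669 -163.7899]
```

```bash
python3 -m pendant '[{"claw":0,"linear":[0,0,12],"twist":0},{"claw":0,"linear":[0,0,12],"twist":0},{"claw":0,"linear":[-30,0,0],"twist":0},{"claw":0,"linear":[-30,0,0],"twist":0},{"claw":0,"linear":[-20,0,0],"twist":0},{"claw":0,"linear":[0,-20,29],"twist":0},{"claw":0,"linear":[0,-20,29],"twist":0},{"claw":0,"linear":[0,-20,29],"twist":0},{"claw":0,"linear":[0,0,0],"twist":0},{"claw":0,"linear":[0,0,0],"twist":0}]'
python3 - <<'E'
from h import *
st();c=camera_params('wrist');p,d=shot('wrist','w5.png')
for t in('pointer_top','paddle_1_top','bottle_1'):
    for b in boxes_of('wrist',t)[:3]:
        u,v=b['xy'];q=wd('wrist',u,v,d[int(v),int(u)],c);print(t,np.round(b['xy'],1),round(b['confidence'],2),q,(q[:2]-C)@M*1e3)
E
```

```text
clock: 10.62
tool_pos: [0.4188, 0.1313, 0.2584]
orientation: [-142.9, 89.8, 44.5]
force: [0.1, 0.5, -0.2]
opening: 0.0002
t 10.62 box [-102.8877  150.1748] z 258.39974416078024 Fbox [0.184  0.4591] -0.2102232222552169 ori [-142.9402   89.8442   44.5436]
pointer_top [321.1 158.9] 0.84 [0.462  0.133  0.1887] [-59.8109 146.5315]
paddle_1_top [395.3  61.7] 0.65 [0.5387 0.0898 0.1905] [10.9264 94.2196]
bottle_1 [72.9 68.7] 0.95 [0.5045 0.3521 0.1492] [  9.3923 358.7182]
```

View pics/w5.png

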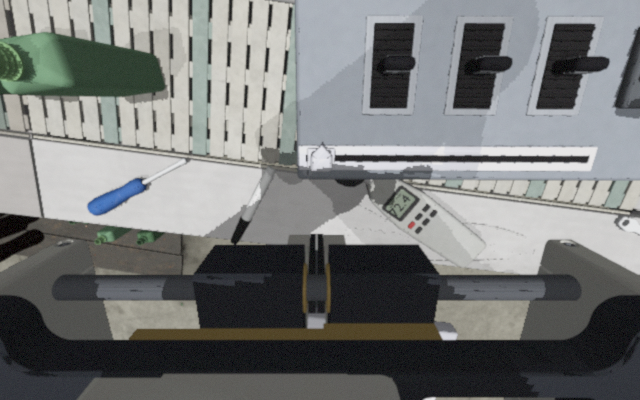

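```bash
python3 -m pendant '[{"claw":0,"linear":[0,-22,-20],"twist":0},{"claw":0,"linear":[0,-23,-21],"twist":0},{"claw":0,"linear":[0,0,0],"twist":0},{"claw":0,"linear":[30,0,0],"twist":0},{"claw":0,"linear":[30,0,0],"twist":0},{"claw":0,"linear":[20,0,0],"twist":0},{"claw":0,"linear":[4,6,0],"twist":0},{"claw":0,"linear":[0,6,0],"twist":0},{"claw":0,"linear":[0,0,0],"twist":0},{"claw":0,"linear":[0,0,0],"twist":0}]'
python3 - <<'E'
from h import *
st();c=camera_params('wrist');p,d=shot('wrist')
cv2.imwrite('pics/w6.png',p[:,:,::-1])
for t in('pointer_top','paddle_1_top'):
    for b in boxes_of('wrist',t)[:3]:
        u,v=b['xy'];q=wd('wrist',u,v,d[int(v),int(u)],c);print(t,np.round(b['xy'],1),round(b['confidence'],2),q,(q[:2]-C)@M*1e3)
E
```

```text
clock: 11.65
tool_pos: [0.4582, 0.1686, 0.175]
orientation: [-156.9, 89.9, 30.3]
force: [-0.7, -1.2, 0.6]
opening: 0.0004
t 11.65 box [-59.1739 182.3329] z 175.0221230876243 Fbox [-0.8595 -1.0887] 0.6252827598371248 ori [-156.9288   89.8724   30.2969]
pointer_top [371.7 238.5] 0.92 [0.4659 0.134  0.1672] [-55.8913 147.0727]
paddle_1_top [491.6 131.3] 0.77 [0.5399 0.093  0.1903] [12.5184 97.1899]
```

View pics/w6.png

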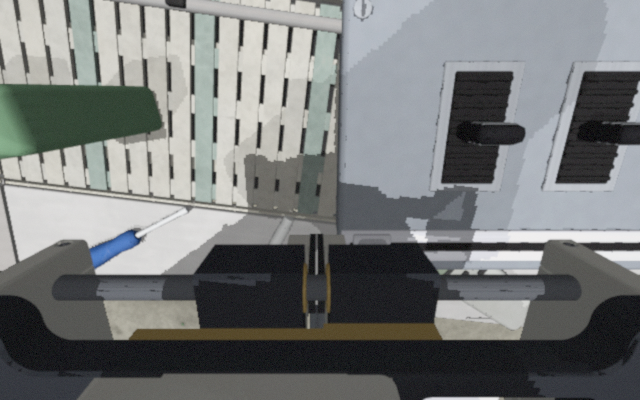

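```bash
python3 -m pendant '[{"claw":0,"linear":[0,6,2],"twist":0},{"claw":0,"linear":[0,7,0],"twist":0},{"claw":0,"linear":[0,7,0],"twist":0},{"claw":0,"linear":[0,7,0],"twist":0},{"claw":0,"linear":[0,7,0],"twist":0},{"claw":0,"linear":[0,7,0],"twist":0},{"claw":0,"linear":[0,7,0],"twist":0},{"claw":0,"linear":[0,6,0],"twist":0},{"claw":0,"linear":[0,4,0],"twist":0},{"claw":0,"linear":[0,0,0],"twist":0}]'
python3 - <<'E'
from h import *
st();c=camera_params('wrist');p,d=shot('wrist')
cv2.imwrite('pics/w7.png',p[:,:,::-1])
for t in('pointer_top','paddle_1_top'):
    for b in boxes_of('wrist',t)[:3]:
        u,v=b['xy'];q=wd('wrist',u,v,d[int(v),int(u)],c);print(t,np.round(b['xy'],1),round(b['confidence'],2),q,(q[:2]-C)@M*1e3)
E
```

```text
clock: 12.63
tool_pos: [0.4624, 0.11, 0.1734]
orientation: [41.6, 90.0, -131.2]
force: [-0.7, -0.3, -0.6]
opening: 0.0006
t 12.63 box [-62.3113 123.6282] z 173.43175352772997 Fbox [-0.736  -0.2273] -0.644871685644591 ori [  41.566    89.9623 -131.1947]
pointer_top [357.  235.9] 0.67 [0.4711 0.0852 0.1667] [-56.7317  97.9236]
pointer_top [377.3 124.8] 0.36 [0.5402 0.09   0.1886] [12.4179 94.2244]
paddle_1_top [380.8 126. ] 0.87 [0.5399 0.0885 0.1899] [11.9439 92.7757]
```

View pics/w7.png

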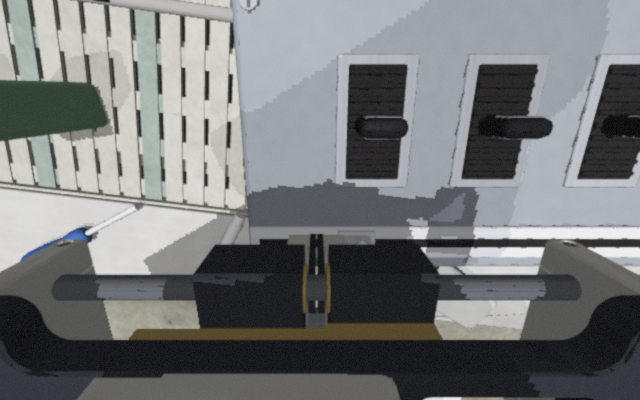

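```bash
python3 -m pendant '[{"claw":0,"linear":[0,4,0],"twist":0},{"claw":0,"linear":[0,3,0],"twist":0},{"claw":0,"linear":[0,2,0],"twist":0},{"claw":0,"linear":[0,0,0],"twist":0},{"claw":0,"linear":[0,-20,0],"twist":0},{"claw":0,"linear":[-30,0,0],"twist":0},{"claw":0,"linear":[-30,0,0],"twist":0},{"claw":0,"linear":[-30,20,20],"twist":0},{"claw":0,"linear":[0,15,20],"twist":0},{"claw":0,"linear":[0,0,0],"twist":0}]'
python3 - <<'E'
from h import *
st();c=camera_params('wrist');p,d=shot('wrist')
cv2.imwrite('pics/w8.png',cv2.resize(p[20:220,220:480,::-1],None,fx=3,fy=3,interpolation=cv2.INTER_CUBIC))
for t in('pointer_top','paddle_1_top'):
    for b in boxes_of('wrist',t)[:3]:
        u,v=b['xy'];q=wd('wrist',u,v,d[int(v),int(u)],c);print(t,np.round(b['xy'],1),round(b['confidence'],2),q,(q[:2]-C)@M*1e3)
E
```

```text
clock: 13.62
tool_pos: [0.4242, 0.0803, 0.2655]
orientation: [-149.3, 89.8, 38.0]
force: [-0.4, -0.4, -1.0]
opening: 0.0006
t 13.62 box [-103.9011   98.9424] z 265.53071055508985 Fbox [-0.4439 -0.3843] -0.9546864174551706 ori [-149.2996   89.8118   37.9511]
pointer_top [325.  156.7] 0.72 [0.4685 0.0787 0.1897] [-60.0828  91.8436]
paddle_1_top [326.8  62.6] 0.65 [0.5383 0.0868 0.1891] [10.1585 91.2856]
```

View pics/w8.png

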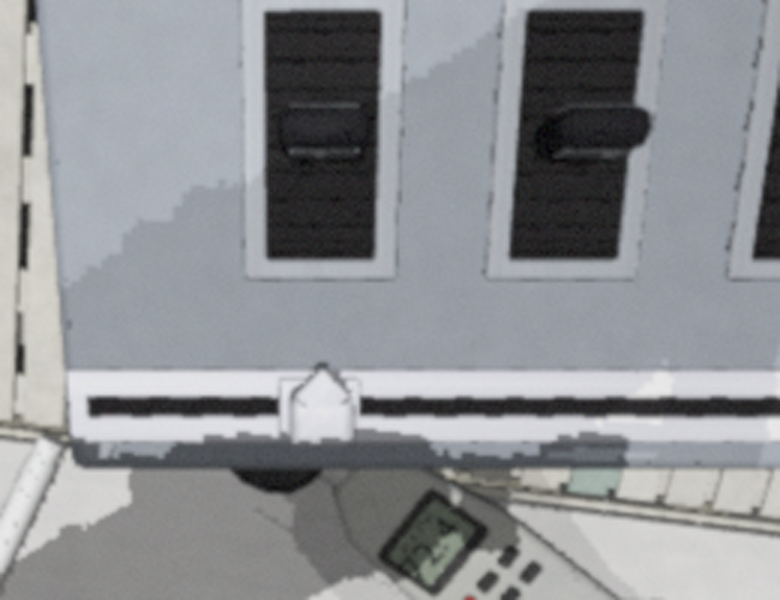

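```bash
python3 - <<'E'
from h import *
c=camera_params('wrist')
for n,a,b,z in(('tip',322,366,.187),('ptrL',292,405,.189),('ptrR',354,405,.189),('padL',287,130,.19),('padR',363,130,.19),('slotNL',265,258,.16),('slotNR',376,258,.16),('trackL',89,407,.163),('slotFL',266,12,.16),('slotFR',380,12,.16)):
    q=w('wrist',220+(a+.5)/3-.5,20+(b+.5)/3-.5,z,c);print(n,(q[:2]-C)@M*1e3)
o=get_obs();print(R.from_euler('xyz',o['orientation'],degrees=True).as_matrix()[:,1])
E
```

```text
tip [-46.3177  91.6763]
ptrL [-56.5143  99.7061]
ptrR [-56.4716  82.9652]
padL [ 11.2294 101.168 ]
padR [11.2757 82.537 ]
slotNL [-18.7353 107.5524]
slotNR [-18.6547  75.5078]
trackL [-61.5255 160.5936]
slotFL [ 43.8163 106.9087]
slotFR [43.8912 76.4997]
[ 0.1267 -0.9919 -0.0002]
```

```bash
python3 -m pendant '[{"claw":0,"linear":[0,37,-7],"twist":0},{"claw":0,"linear":[0,37,-7],"twist":0},{"claw":0,"linear":[0,37,-7],"twist":0},{"claw":0,"linear":[0,37,-7],"twist":0},{"claw":0,"linear":[0,37,-7],"twist":0},{"claw":0,"linear":[0,37,-7],"twist":0},{"claw":0,"linear":[0,0,0],"twist":0},{"claw":0,"linear":[30,0,0],"twist":0},{"claw":0,"linear":[30,0,0],"twist":0},{"claw":0,"linear":[0,0,0],"twist":0}]'
python3 - <<'E'
from h import *
st();c=camera_params('wrist');p,d=shot('wrist')
cv2.imwrite('pics/w9.png',p[:,:,::-1])
for t in('isolator_grip',):
    for b in boxes_of('wrist',t)[:3]:
        u,v=b['xy'];q=wd('wrist',u,v,d[int(v),int(u)],c);print(t,np.round(b['xy'],1),round(b['confidence'],2),q,(q[:2]-C)@M*1e3)
E
```

```text
clock: 14.6
tool_pos: [0.4925, -0.1327, 0.1973]
orientation: [-11.0, 89.4, 176.2]
force: [-0.9, -0.0, -1.3]
opening: 0.0003
t 14.6 box [ -62.3943 -120.9298] z 197.31391233229007 Fbox [-0.9361  0.107 ] -1.3234445757601703 ori [-11.0183  89.4034 176.1621]
isolator_grip [322.5 179. ] 0.64 [ 0.5438 -0.1294  0.2247] [ -11.1286 -123.993 ]
isolator_grip [199.1 122. ] 0.31 [ 0.5587 -0.0596  0.1911] [ 12.3282 -56.5158]
```

View pics/w9.png

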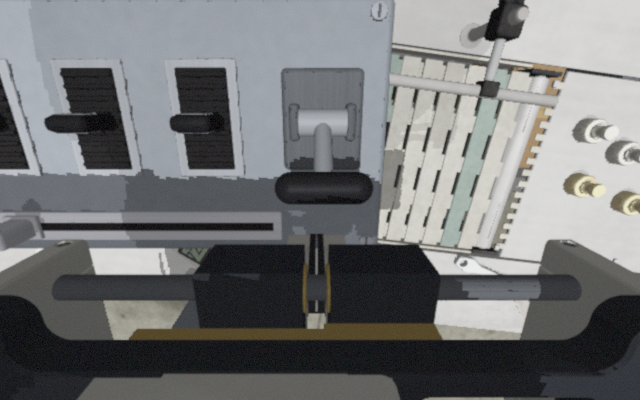

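```bash
python3 -m pendant '[{"claw":0,"linear":[-6,3,-10],"twist":0},{"claw":0,"linear":[0,0,-10],"twist":0},{"claw":0,"linear":[0,0,-8],"twist":0},{"claw":0,"linear":[0,0,-8],"twist":0},{"claw":0,"linear":[0,0,-8],"twist":0},{"claw":0,"linear":[0,0,-8],"twist":0},{"claw":0,"linear":[0,0,-8],"twist":0},{"claw":0,"linear":[0,0,-8],"twist":0},{"claw":0,"linear":[0,0,-6],"twist":0},{"claw":0,"linear":[0,0,0],"twist":0}]'
python3 -c "
from h import *
st()"
python3 -m pendant '[{"claw":0,"linear":[0,0,-3],"twist":0},{"claw":0,"linear":[0,0,-3],"twist":0},{"claw":0,"linear":[0,0,-1],"twist":0},{"claw":0,"linear":[0,0,0],"twist":0},{"claw":0,"linear":[0,0,0],"twist":0},{"claw":0,"linear":[0,0,0],"twist":0},{"claw":0,"linear":[0,0,0],"twist":0},{"claw":0,"linear":[0,0,0],"twist":0},{"claw":0,"linear":[0,0,0],"twist":0},{"claw":0,"linear":[0,0,0],"twist":0}]'
python3 -c "
from h import *
st()"
```

```text
clock: 15.53
tool_pos: [0.5706, -0.1261, 0.2089]
orientation: [2.7, 90.0, -170.0]
force: [-1.4, 1.0, 0.1]
opening: 0.0002
t 15.53 box [  15.9106 -124.0425] z 208.94260396588328 Fbox [-1.2382  1.1996] 0.08602526393999885 ori [   2.6795   89.9798 -170.023 ]
clock: 16.37
tool_pos: [0.5729, -0.126, 0.2089]
orientation: [-4.7, 89.6, -177.5]
force: [-12.6, -1.0, 3.0]
opening: 0.0004
t 16.37 box [  18.2246 -124.1692] z 208.91158295983456 Fbox [-12.6289   0.5985] 2.974915419286583 ori [  -4.7322   89.6352 -177.4818]
```

```bash
python3 -m pendant '[{"claw":0,"linear":[0,0,-1],"twist":0},{"claw":0,"linear":[0,0,-1],"twist":0},{"claw":0,"linear":[0,0,0],"twist":0},{"claw":0,"linear":[0,0,0],"twist":0},{"claw":0,"linear":[0,0,0],"twist":0},{"claw":0,"linear":[0,0,0],"twist":0},{"claw":0,"linear":[0,0,0],"twist":0},{"claw":0,"linear":[0,0,0],"twist":0},{"claw":0,"linear":[0,0,0],"twist":0},{"claw":0,"linear":[0,0,0],"twist":0}]'
python3 -c "
from h import *
st()"
python3 -m pendant '[{"claw":0,"linear":[0,0,10],"twist":0},{"claw":0,"linear":[0,0,20],"twist":0},{"claw":0,"linear":[0,0,30],"twist":0},{"claw":0,"linear":[-30,0,30],"twist":0},{"claw":0,"linear":[-35,-20,0],"twist":0},{"claw":0,"linear":[-35,-35,0],"twist":0},{"claw":0,"linear":[-20,-35,0],"twist":0},{"claw":0,"linear":[0,-30,0],"twist":0},{"claw":0,"linear":[0,0,0],"twist":0},{"claw":0,"linear":[0,0,0],"twist":0}]'
python3 - <<'E'
from h import *
st();c=camera_params('wrist');p,d=shot('wrist')
cv2.imwrite('pics/w10.png',p[:,:,::-1])
for t in('isolator_grip','pointer_top','paddle_1_top'):
    for b in boxes_of('wrist',t)[:3]:
        u,v=b['xy'];q=wd('wrist',u,v,d[int(v),int(u)],c);print(t,np.round(b['xy'],1),round(b['confidence'],2),q,(q[:2]-C)@M*1e3)
E
```

```text
clock: 17.2
tool_pos: [0.5733, -0.1259, 0.2087]
orientation: [-4.3, 89.5, -177.1]
force: [-17.2, -0.6, 5.6]
opening: 0.0003
t 17.2 box [  18.5653 -124.1882] z 208.69022399169322 Fbox [-17.0928   1.5537] 5.597046646603107 ori [  -4.289    89.4557 -177.0533]
clock: 18.03
tool_pos: [0.4756, -0.0214, 0.3246]
orientation: [-165.0, 89.8, 22.4]
force: [-0.7, -0.6, 0.0]
opening: 0.0006
t 18.03 box [-65.4399  -8.3709] z 324.58378688578966 Fbox [-0.7793 -0.4877] 0.0379165256029515 ori [-165.0441   89.7681   22.4258]
isolator_grip [446.   87.5] 0.89 [ 0.5869 -0.1164  0.2255] [  33.2666 -116.3625]
pointer_top [228.1 181.7] 0.98 [0.4713 0.0711 0.1901] [-58.2578  83.9369]
paddle_1_top [219.5 110.9] 0.71 [0.5415 0.0822 0.1899] [12.8078 86.2779]
```

```bash
python3 - <<'E'
from h import *
p,d=shot('wrist');c=camera_params('wrist');P=[]
for v in range(60,210):
    for u in range(190,500):
        if d[v,u]>0:
            q=wd('wrist',u,v,d[v,u],c);P.append(np.r_[(q[:2]-C)@M*1e3,q[2]*1e3])
P=np.array(P)
def s(n,m):
    Q=P[m];print(n,len(Q),np.percentile(Q,[3,50,97],axis=0).round(1).tolist())
s('ptr',(P[:,2]>184)&(abs(P[:,0]+62)<15)&(P[:,1]>60)&(P[:,1]<120))
s('pad1',(P[:,2]>184)&(abs(P[:,0]-12)<15)&(P[:,1]>60)&(P[:,1]<120))
s('bar',(P[:,2]>205)&(P[:,1]<-90))
E
```

```text
ptr 279 [[-69.3, 80.8, 185.5], [-60.6, 88.4, 188.8], [-50.7, 97.1, 190.2]]
pad1 265 [[5.2, 78.7, 184.7], [11.0, 88.8, 189.1], [15.6, 99.5, 190.8]]
bar 1229 [[27.2, -143.7, 208.7], [38.1, -122.5, 225.5], [46.9, -102.4, 228.1]]
```

```bash
python3 -c "
from plant import *
print(close_job())"
```

```text
the job is handed in; nothing more can be done
None
```

The job is done and handed in after about 18 s of the 58 s allowed; the interface reported no verdict.

- **Breaker:** The left paddle (paddle 1) was the tripped one. On the first push it resisted with about 4 to 7 N partway. I drove it to its stop, where the force rose to 16 N. On a second push it glided to about 15 mm with about 1 N, so the breaker had reset. I did not feel paddles 2 and 3, since only one breaker was tripped and this result was clear.
- **Pointer:** I slid it in front of the left paddle. The last depth check put the two within about 0.5 mm of each other along the track (88.9 mm and 89.1 mm).
- **Isolator:** I pushed it to its far stop, where the force rose to 17 N. After I backed away, the crossbar stood at about box x 38 mm with its top 67 mm over the lid, which matches fully over.

**Checks that disagreed or fell short:**
- In the last view the network's pixel points put the pointer and paddle about 2.3 mm apart. I put that down to the slanted view, because the depth data and the earlier straight-on view both agreed to within 0.5 mm.
- I could not view the final picture because the 12-picture limit was reached. The end state rests on depth and force readings.

The arm finished clear above the box. I saw no sign of it touching the tools or bottles, but I did not measure them again at the end.

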